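# Refit the coffee machine's water filter and snap its cap home

### The job

Refit the coffee machine's water filter: plug the filter cartridge, foot down, fully home into the rectangular socket of the filter base, and only then press the round snap cap, open end down, onto the stud on top of the cartridge until it clicks home. Do not let up after the click: keep pressing the cap firmly down (with about 12 N) and finish like that, still pressing on it. Leave everything else on the counter standing where it is.

Things in the scene. Friction and masses are not known exactly. Their poses are not given: they have to be found in the camera images.
- cartridge_mid (a point): centre of the block of the filter cartridge (see cartridge): 47 mm above the foot's underside, 25 mm below the block's top face and 25 mm above the block's underside (the shoulder). x along the block's 56 mm side, y along its 44 mm side, z up through the stud
- cartridge_foot (a point): centre of the underside of the cartridge's foot, 47 mm below cartridge_mid; same axes
- stud_root (a point): foot of the stud, at the centre of the block's top face; z up along the stud. The stud is 19 mm in diameter and 20 mm tall, its upper 5 mm tapered to 14 mm; four sprung rounded bumps stand out round it to 26 mm diameter, their middle 11.5 mm above this point
- cap_mid (a point): centre of the snap cap: a ribbed round white plastic cap, 36 mm in diameter, 30 mm tall, about 30 g, standing on the counter open end down. This point is 15 mm above its open end; z points up to its closed top. It fits at any yaw and can be pressed on while gripped round its side
- cap_mouth (a point): centre of the cap's open end, 15 mm below cap_mid; same axes. Inside is a lip of 22.4 mm diameter, 4 mm high, at the open end, then a wider space, 19 mm deep in all
- cap: the snap cap as a whole, origin at the centre of its open end. Pushed straight down over the stud it meets the bumps with its open end about 16 mm above the block's top face; resistance rises to about 8 N, then drops as the lip passes the bumps; it goes home with its open end about 1 mm above the block, its inner ceiling hard on the stud
- cartridge: filter cartridge, white plastic, about 0.3 kg, standing on its foot: block 56 (x) by 44 (y) by 50 mm tall; under it a smaller rectangular foot 40 (x) by 28 (y) by 22 mm tall with slightly rounded edges; on top a round stud in the middle. Origin at the centre of the foot's underside. It fits the socket either way round (half a turn)
- filter_base: the filter base: a grey plastic block fixed to the counter, 100 mm (its x) by 85 mm (its y), 40 mm tall, with two brass fittings on one side; origin at the centre of its underside
- socket_mouth (a point): the centre of the socket's mouth, in the base's top face, 40 mm above the counter. The socket is a rectangular hole 43 mm (x) by 31 mm (y), 24 mm deep, with a 2 mm chamfer round its mouth; z points up. With the cartridge home, its foot is 22 mm deep and its shoulder rests on the base's top face.
- espresso_cup: white espresso cup with a handle, 62 mm across, 58 mm tall, standing; origin under its centre
- tumbler: clear drinking glass, 68 mm across, 95 mm tall, standing; origin under its centre
- milk_jug: steel milk jug with a handle, 76 mm across, 85 mm tall, standing; origin under its centre
- teaspoon: steel teaspoon, 130 mm long, lying flat
- tamper: dark steel coffee tamper, round foot 54 mm across, knob on top, 78 mm tall; origin under its centre
- sugar_jar: glass sugar jar with a steel lid, 70 mm across, 100 mm tall; origin under its centre
- saucers: stack of white saucers, 128 mm across, 32 mm tall; origin under its centre
Mind the look-alikes: they are no part of the job. Leave any blue or orange look-alike of the cartridge alone.

How it is judged (in metres and radians):
On the way, in this order (a step that is already met when the one before it is completed fails the run):
1. the cartridge is plugged fully home and upright in the socket, the cap not yet on it (horizontal distance between cartridge_foot and socket_mouth below 0.005 m and z of cartridge_foot in the frame of socket_mouth below -0.0195 m and angle between cartridge_mid's own z axis and vertical below 0.07 rad and distance between cap_mouth and stud_root above 0.04 m), for 0.2 s.
2. the cap has clicked home on the stud of the plugged-in cartridge (horizontal distance between cartridge_foot and socket_mouth below 0.005 m and z of cartridge_foot in the frame of socket_mouth below -0.0195 m and angle between cartridge_mid's own z axis and vertical below 0.07 rad and z of cap_mouth in the frame of stud_root below 0.0035 m and horizontal distance between cap_mouth and stud_root below 0.004 m and angle between the z axis of cap_mid and the z axis of stud_root, either way round below 0.12 rad and z of cap_mid in the frame of stud_root above 0.01 m), for 0.2 s.
At the end, for the whole second after the job is handed in: Cartridge home (foot 19.5 mm deep or more, 5 mm off centre at most, tilt under 0.07 rad); cap home (open end under 3.5 mm above the block, within 4 mm and 0.12 rad of the stud); the robot still pressing: over 2 N on the cap, over 7.5 N (weight of 3 to 4 N included) of cartridge on base (all of step 2 and contact force between cartridge and filter_base above 7.5 N and contact force between any of the fingers, the arm and cap above 2 N); the arm keeps its last pose, push and grip.
It fails at once if a bystander on the counter is shoved more than 30 mm or knocked over (distance of any of espresso_cup, tumbler, milk_jug, teaspoon, tamper, sugar_jar, saucers from where it was at the start of the episode above 0.03 m or angle between any of espresso_cup, tumbler, milk_jug, teaspoon, tamper, sugar_jar, saucers's own z axis and vertical above 0.5 rad).
It also fails if it takes over 70 s, if anything falls off the work surface, if the arm or the gripper's body presses on something with over 40 N, if the wrist force passes 120 N, or if a joint passes its speed limit or range.

### The arm

A 6-joint arm with a two-finger parallel gripper is mounted at the origin on the work surface. World frame = base frame: x ahead of the robot, y to its left, z up, the work surface at z = 0. Lengths are in m, angles in degrees, forces in N, time in s.
With the tool pointing down it reaches from about 0.4 to 0.825 m from the base axis. Payload 7 kg.
Tool frame: the origin (TCP) lies on the centre line of the jaws, within the pads' length; the fingertips stand 8 mm ahead of it and the grasp point (between the pads) lies 11 mm behind it; z points along the fingers, y is the line along which they close (so a half turn about z gives the same grasp; the last joint's range is limited). The gripper opens to 88 mm and grips with 3 to 60 N. Pads are 19 mm wide; open, the fingers measure 130 mm over their backs; the gripper's body (78 mm by 193 mm) begins 47 mm behind the grasp point.
Start: joints at [81.366, 20.546, 0.682, 0, -70.136, -16.507], TCP at [0.287, 0.611, 0.213] pointing down, gripper open.
Joint ranges: [-176.03, 176.03], [-82.01, 121.73], [-58.28, 71.71], [-173.87, 95.51], [-174.79, -0.11], [-173.66, 173.66]. Speed limits (degrees/s): [136.94, 136.94, 172.46, 180, 180, 180].

### API

Orientations are given as [roll, pitch, yaw] about the fixed x, y, z axes, in that order (R = Rz(yaw) Ry(pitch) Rx(roll)).
In Python, from plant import ctrl, vision gives the robot as it stands. The module is installed in compiled form; this text tells all that it offers.
- The arm moves only by the tool move_arm, never from a script. Its argument "moves" is one flat list of numbers, 7 for each row, row after row: the finger opening in cm, from 0 to 8.76, then the shift along the tool's x, y, z in cm, then the turn, a rotation vector about the tool's x, y, z in rad. A call has 1 to 8 rows; each row shifts and turns the commanded pose from where the row before left it, along the tool's axes as they then stand; what a row does not reach is not made up. A row lasts 1/10 s, in which the tool goes at most 50 mm and 8.59 degrees, less where a joint would pass 70% of its speed; a pose out of reach is approached as far as the arm can. A call with a gripper value outside its range is refused whole. The fingers move at their own pace and stop on an object; the grip force is fixed at half the most. Time passes only in rows, so rows that do not move let the fingers close. It gives the time, the measured TCP pose, the force, the opening and the grip force at its end, in the units of the state.
- ctrl.get_obs(): the state, without advancing time (a new reading comes with each control period).
- vision.snapshot(name): name is "side" or "top"; returns (picture, depth): 480x640x3 uint8, red, green, blue; 480x640 float32, m along the optical axis (not along the pixel's ray), 0 where there is no reading.
- vision.camera_model(name): a dict with "vertical_fov" (degrees; the focal length in pixels is half the picture's height over the tangent of half this angle, whatever the lens; pixels are square), "cx", "cy" (the principal point, pixels), "D" ([k1, k2, p1, p2, k3] as OpenCV has them; the pictures are not rectified), "cam_to_world" (4x4, takes a point from camera to world coordinates). Camera axes: x right, y down, z forward; pixel columns grow to the right and rows downward; lengths in m; the calibration is good to about 2 mm. A picture is of the moment at which its call begins. camera_model takes no time and is no camera call.
- ctrl.close_job(): hands the job in; it is judged then, once.
The state is a dict: "clock": time; "joint_pos": joint angles; "qvel": joint speeds; "tau": joint torques, N m; "tool_pos": TCP position; "orientation": TCP orientation; "force": force on the tool from outside, world axes, zero at the start; "moment": the same for the moment, N m; "opening": finger opening in m; "gripper_force": force on a finger pad.
Only numpy, scipy, OpenCV 4.12 (cv2) and the standard library are available. Lean on these libraries where they do the work, as an engineer would, in place of code of your own. Each camera call takes 0.05 s, during which the arm holds its last target. There are 200 camera calls.

## Working session

There is one attempt and no reset: what is moved stays moved. The work goes in short steps, Python scripts to look and compute and a tool call to move; the robot and the scene stay as the last step left them, time stands still between calls to the robot, and variables do not carry over. Pictures are saved under pics/ and viewed, at most 10 in all, crops included, and the job is handed in when it is done.

Besides the shell and the picture viewer there is one more tool, called after "Call:" as name(argument=value, ...) on one line, values as JSON. move_arm: Moves the arm, as the interface text tells. Its arguments: {"type":"object","properties":{"moves":{"type":"array"}},"required":["moves"]}

```bash
mkdir -p pics
cat > h.py <<'E'
import numpy as np, cv2
from plant import ctrl, vision
def snap(n,save=None):
    im,d=vision.snapshot(n)
    if save: cv2.imwrite('pics/'+save,cv2.cvtColor(im,cv2.COLOR_RGB2BGR))
    return im,d
def cam(n):
    m=vision.camera_model(n); f=240/np.tan(np.radians(m['vertical_fov'])/2)
    return np.array([[f,0,m['cx']],[0,f,m['cy']],[0,0,1]]),np.array(m['D'],float),np.array(m['cam_to_world'])
def rays(n,uv):
    K,D,T=cam(n); p=cv2.undistortPoints(np.array(uv,float).reshape(-1,1,2),K,D).reshape(-1,2)
    return T[:3,3],np.c_[p,np.ones(len(p))]@T[:3,:3].T
def plane(n,uv,z):
    o,r=rays(n,uv); return o+r*((z-o[2])/r[:,2])[:,None]
def depthpts(n,uv,d):
    o,r=rays(n,uv); return o+r*np.array([d[int(v),int(u)] for u,v in uv])[:,None]
def cloud(n,d):
    v,u=np.mgrid[0:480,0:640]; uv=np.c_[u.ravel(),v.ravel()]
    o,r=rays(n,uv); P=o+r*d.ravel()[:,None]; P[d.ravel()==0]=np.nan
    return P.reshape(480,640,3)
E
python3 - <<'E'
from h import *
a,d=snap('side','s0.png'); b,e=snap('top','t0.png')
np.savez('pics/0.npz',a=a,d=d,b=b,e=e)
for n in('side','top'):
    K,D,T=cam(n); print(n,K[0,0],D,np.round(T,3).tolist())
print((d>0).mean(),(e>0).mean(),ctrl.get_obs())
E
```

```text
side 438.5263651484194 [-0.09117415  0.          0.          0.          0.        ] [[0.915, -0.251, 0.315, 0.179], [-0.403, -0.572, 0.714, -0.789], [0.001, -0.781, -0.625, 0.779], [0.0, 0.0, 0.0, 1.0]]
top 435.51518514881843 [-0.03751957  0.          0.          0.          0.        ] [[-0.022, -0.997, 0.077, 0.438], [-0.999, 0.02, -0.027, 0.04], [0.025, -0.077, -0.997, 1.238], [0.0, 0.0, 0.0, 1.0]]
0.9960481770833334 0.9960807291666667 {'clock': 0.1, 'joint_pos': array([ 8.13652446e+01,  2.05854932e+01,  6.38907782e-01, -2.00286785e-02,
       -7.01368596e+01, -1.65067636e+01]), 'qvel': array([-0.10354853, -0.18729577,  0.19780712,  0.06365572, -0.03817531,
       -0.01174205]), 'tau': array([-1.03484264e-03, -5.84167099e+01,  2.93749702e+01,  7.01545939e+00,
        1.01423595e-02, -5.01058003e-05]), 'tool_pos': array([0.28659417, 0.61061411, 0.21192906]), 'orientation': array([ 1.79914644e+02, -5.65817270e-03, -2.51483337e+01]), 'force': array([ 0.14929459, -0.31470113, -0.69194908]), 'moment': array([-0.02574877, -0.0731554 ,  0.02380439]), 'gripper_force': 0.0, 'opening': 0.08778264787564125}
```

```bash
ls pics
```

```text
0.npz
s0.png
t0.png
```

View pics/s0.png

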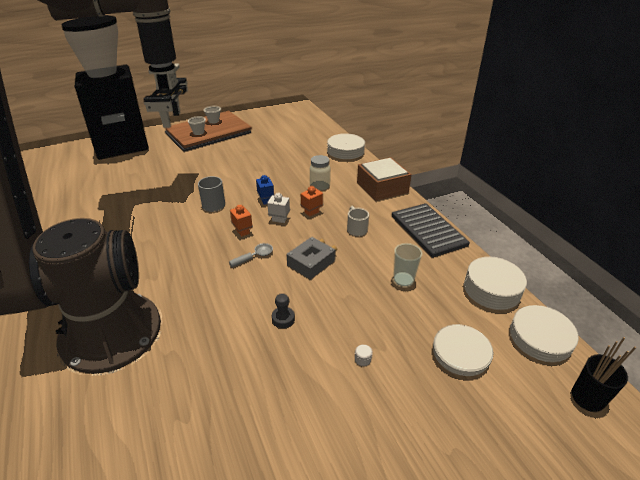

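View pics/t0.png

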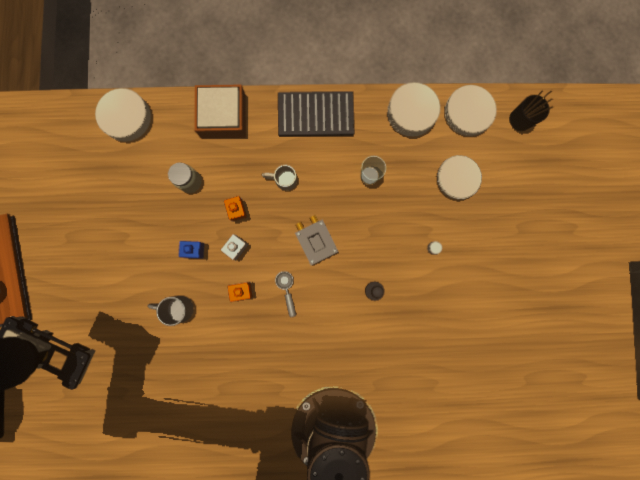

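Side view: white cartridge at (278,208), base at (312,256), cap at (363,355). Top view: white cartridge at (233,247), base (317,242) with its socket, cap (435,248). Possible mix-ups in the top view are the orange look-alikes (235,208) and (239,292), the blue one (190,250), and, for the cap, the white cup (285,177). The description picks the white block with a stud and the small white disc.

Run:
```python
from h import *
Z=np.load('pics/0.npz'); b,e,a,d=Z['b'],Z['e'],Z['a'],Z['d']
c=np.hstack([cv2.resize(cv2.cvtColor(x,cv2.COLOR_RGB2BGR),(390,390),interpolation=cv2.INTER_CUBIC) for x in (b[190:320,170:300],a[170:300,230:360])])
cv2.imwrite('pics/c0.png',c)
for n,im,dd,rc in(('top',b,e,{'cart':(215,225,255,268),'base':(290,205,345,270),'cap':(422,235,448,260)}),('side',a,d,{'cart':(262,188,295,228),'base':(280,230,342,282),'cap':(350,340,377,368)})):
    P=cloud(n,dd); hsv=cv2.cvtColor(im,cv2.COLOR_RGB2HSV)
    for k,(x0,y0,x1,y1) in rc.items():
        p=P[y0:y1,x0:x1]; h=hsv[y0:y1,x0:x1]
        m=(h[...,1]<70)&(p[...,2]>.012)
        if k!='base': m&=h[...,2]>60
        q=p[m]; print(n,k,m.sum(),'z pct',np.round(np.percentile(q[:,2],[2,10,30,50,70,90,98]),4))
        zr={'cart':(.066,.080),'base':(.033,.047),'cap':(.024,.036)}[k]
        t=q[(q[:,2]>zr[0])&(q[:,2]<zr[1])][:,:2]
        if len(t)>5:
            r=cv2.minAreaRect((t*1000).astype(np.float32)); print('  topface n',len(t),'mean',np.round(t.mean(0),4),'rect',np.round(r[0],1),np.round(r[1],1),round(r[2],1))
        if k=='cart':
            t=q[q[:,2]>.084]; print('  stud',len(t),np.round(t.mean(0),4))
```

```text
top cart 295 z pct [0.0656 0.0672 0.0691 0.0706 0.0722 0.0871 0.0917]
  topface n 239 mean [0.511  0.2592] rect [511.3 260.2] [41.8 54. ] 52.2
  stud 43 [0.5112 0.2624 0.0889]
top base 812 z pct [0.0128 0.0166 0.0364 0.0378 0.0392 0.0409 0.0429]
  topface n 707 mean [0.5202 0.0368] rect [520.5  36.6] [95.4 78.7] 24.9
top cap 98 z pct [0.0236 0.0251 0.0266 0.0279 0.0294 0.031  0.0324]
  topface n 95 mean [ 0.4992 -0.2971] rect [ 499.5 -297.6] [29.1 29.2] 31.3
side cart 474 z pct [0.0145 0.0297 0.0445 0.0596 0.0707 0.0794 0.0913]
  topface n 152 mean [0.5102 0.2504] rect [511.2 256.4] [45.7 56.3] 53.2
  stud 37 [0.5115 0.2541 0.0895]
side base 1150 z pct [0.0139 0.0183 0.0317 0.0386 0.04   0.0415 0.0429]
  topface n 771 mean [0.5207 0.0297] rect [523.1  33.8] [106.1  88.1] 25.4
side cap 256 z pct [0.0135 0.0177 0.0274 0.0297 0.0308 0.0318 0.0333]
  topface n 193 mean [ 0.4993 -0.3027] rect [ 499.7 -301.5] [33.  34.7] 44.1
```

View pics/c0.png

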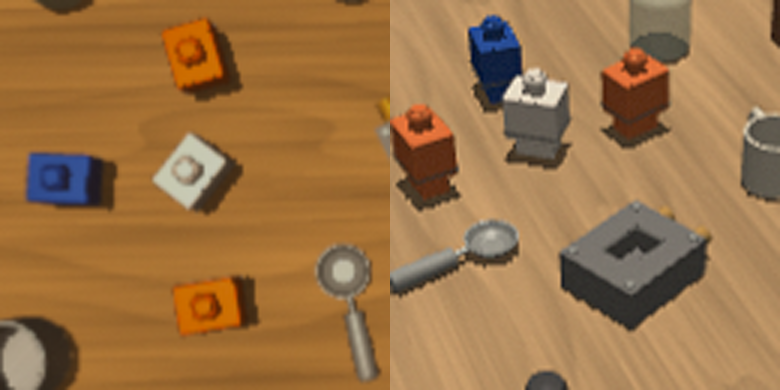

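The crop confirms it: the white block with the white stud stands between the blue and the orange ones, at crop (190,170) on the left and (535,110) on the right. The base's socket is clear. One refinement by ray casting on the saved images.

Run:
```python
from h import *
Z=np.load('pics/0.npz'); S={'top':Z['b'],'side':Z['a']}; DD={'top':Z['e'],'side':Z['d']}
# socket: top-face points (z~.04) -> enclosed hole contour, cast on z=.04
for n,(x0,y0,x1,y1) in {'top':(290,205,345,270),'side':(280,230,342,282)}.items():
    P=cloud(n,DD[n]); z=cv2.medianBlur(P[...,2].astype(np.float32),3)[y0:y1,x0:x1]
    sat=cv2.cvtColor(S[n],cv2.COLOR_RGB2HSV)[y0:y1,x0:x1]; 
    m=((z>.033)&(z<.046)&(sat[...,1]<90)).astype(np.uint8)
    cs,hi=cv2.findContours(m,cv2.RETR_CCOMP,cv2.CHAIN_APPROX_NONE)
    for c,h in zip(cs,hi[0]):
        A=cv2.contourArea(c)
        if A>40:
            w=plane(n,c.reshape(-1,2)+[x0,y0],.04)[:,:2]*1000
            r=cv2.minAreaRect(w.astype(np.float32)); print(n,'hole' if h[3]>=0 else 'outer',A,np.round(r[0],1),np.round(r[1],1),round(r[2],1))
# cap and stud, both views
for n,cart,cap in(('top',(215,225,255,268),(422,235,448,260)),('side',(262,188,295,228),(350,340,377,368))):
    hsv=cv2.cvtColor(S[n],cv2.COLOR_RGB2HSV); P=cloud(n,DD[n])
    for k,(x0,y0,x1,y1) in(('cart',cart),('cap',cap)):
        m=((hsv[y0:y1,x0:x1,1]<70)&(hsv[y0:y1,x0:x1,2]>(150 if k=='cap' else 110))&(P[y0:y1,x0:x1,2]>.01)).astype(np.uint8)
        c=max(cv2.findContours(m,0,1)[0],key=cv2.contourArea)
        w=plane(n,c.reshape(-1,2)+[x0,y0],.03 if k=='cap' else .072)[:,:2]*1000
        r=cv2.minAreaRect(w.astype(np.float32)); print(n,k,np.round(r[0],1),np.round(r[1],1),round(r[2],1))
```

```text
top outer 996.5 [520.6  36.2] [97.7 82.6] 25.3
top hole 192.0 [520.4  36.2] [48.2 35.7] 25.4
side outer 822.5 [521.6  30.3] [105.4  90.9] 25.5
side hole 111.0 [521.   29.5] [45.  32.1] 28.1
top cart [511.3 259.4] [41.7 54.2] 51.3
top cap [ 499.  -295.9] [28.3 30.9] 87.6
side cart [516.5 263.2] [62.4 55.5] 53.9
side cap [ 499.5 -300.6] [31.3 34.3] 66.0
```

Call:
move_arm(moves=[6.6, 0, 0, 0, 0, 0, 0, 6.6, 5, 0, 0, 0, 0, 0.1])

```text
clock: 0.3
tool_pos: [0.3288, 0.5919, 0.2123]
orientation: [180.0, 0.0, -30.6]
force: [0.6, 0.7, -0.2]
opening: 0.0772
gripper_force: 0.0
```

```bash
cat >> h.py <<'E'
def go(x,y,z,yaw):
    o=ctrl.get_obs(); R=cv2.Rodrigues(np.zeros(3))[0]
    from scipy.spatial.transform import Rotation as Ro
    A=Ro.from_euler('xyz',o['orientation'],degrees=True); B=Ro.from_euler('xyz',[180,0,yaw],degrees=True)
    p=np.array([x,y,z])-o['tool_pos']
    print('turn',np.round((A.inv()*B).as_rotvec(),3),'shift(after turn, cm)',np.round(B.inv().apply(p)*100,2),'shift(before)',np.round(A.inv().apply(p)*100,2))
E
python3 -c "
from h import *
go(.511,.258,.16,-37.9)"
```

```text
turn [0.    0.001 0.127] shift(after turn, cm) [34.88 15.16  5.23] shift(before) [32.68 19.46  5.21]
```

Call:
move_arm(moves=[6.6, 0, 0, 0, 0, 0, 0.127, 6.6, 4.9, 2.1, 0, 0, 0, 0, 6.6, 4.5, 1.9, 0, 0, 0, 0, 6.6, 4.5, 1.9, 0, 0, 0, 0, 6.6, 4.5, 1.9, 0, 0, 0, 0, 6.6, 4.5, 1.9, 0, 0, 0, 0, 6.6, 4.5, 1.9, 0, 0, 0, 0, 6.6, 4.0, 1.9, 0, 0, 0, 0])

```text
clock: 1.1
tool_pos: [0.4947, 0.2905, 0.2128]
orientation: [-180.0, -0.0, -38.2]
force: [1.2, 0.4, -0.5]
opening: 0.0659
gripper_force: 0.0
```

```bash
python3 -c "
from h import *
print(ctrl.get_obs()['tool_pos']); go(.511,.258,.13,-37.9)"
```

```text
[0.49468201 0.29051457 0.21284197]
turn [-0.    -0.    -0.004] shift(after turn, cm) [3.28 1.56 8.28] shift(before) [3.29 1.55 8.28]
```

Call:
move_arm(moves=[6.6, 3.3, 1.55, 0, 0, 0, 0, 6.6, 0, 0, 4, 0, 0, 0, 6.6, 0, 0, 3, 0, 0, 0, 6.6, 0, 0, 0, 0, 0, 0, 6.6, 0, 0, 0, 0, 0, 0])

```text
clock: 1.6
tool_pos: [0.5106, 0.26, 0.1432]
orientation: [179.9, -0.0, -38.1]
force: [0.3, 0.7, 0.2]
opening: 0.0659
gripper_force: 0.0
```

Run:
```python
from h import *
go(.511,.258,.1,-37.9)
a,d=snap('side'); b,e=snap('top'); np.savez('pics/1.npz',a=a,d=d,b=b,e=e)
c=np.hstack([cv2.resize(cv2.cvtColor(x,cv2.COLOR_RGB2BGR),(400,400),interpolation=cv2.INTER_CUBIC) for x in (b[195:295,185:285],a[135:235,225:325])])
cv2.imwrite('pics/c1.png',c)
```

```text
turn [ 0.001 -0.    -0.004] shift(after turn, cm) [0.15 0.13 4.32] shift(before) [0.15 0.13 4.32]
```

View pics/c1.png

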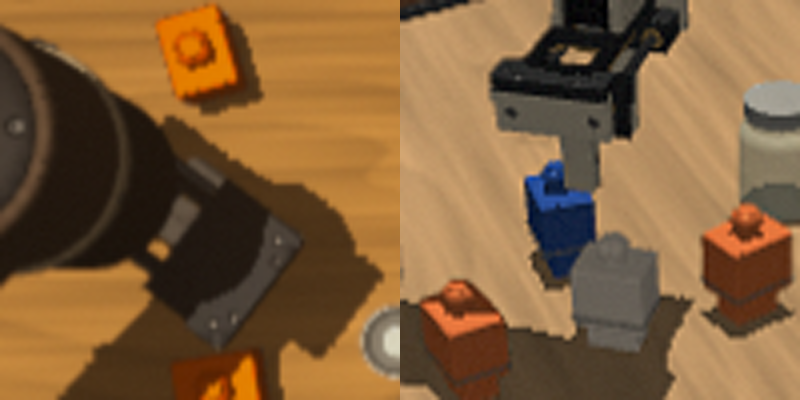

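Run:
```python
from h import *
Z=np.load('pics/1.npz'); a,d=Z['a'],Z['d']; P=cloud('side',d)
o=ctrl.get_obs(); y=np.radians(o['orientation'][2]); tx=np.array([np.cos(y),np.sin(y),0]); ty=np.array([np.sin(y),-np.cos(y),0]); t=o['tool_pos']
# near finger: points in tool frame
Q=P-t; X=Q@tx; Y=Q@ty; z=P[...,2]
box=np.zeros(a.shape[:2],bool); box[160:186,258:280]=1
m=box&(Y>.025)&(Y<.07)&(abs(X)<.03)&(z>.132)
print('finger n',m.sum(),'X pct',np.round(np.percentile(X[m],[2,10,50,90,98]),4),'Y',np.round(np.percentile(Y[m],[5,50,95]),4),'zmin',z[m].min())
for v in range(164,184,3):
    r=m[v]; 
    if r.any(): print(v,np.where(r)[0][[0,-1]],np.round([X[v][r].min(),X[v][r].max(),z[v][r].mean()],4))
# stud & block with unshifted cloud
h=cv2.cvtColor(a,cv2.COLOR_RGB2HSV); b=np.zeros_like(box); b[188:225,262:295]=1
s=b&(h[...,1]<60)&(abs(X)<.045)&(abs(Y)<.045)
for nm,k in(('stud',s&(z>.078)),('top',s&(z>.066)&(z<.078)),('front',s&(z<.066)&(z>.028))):
    print(nm,k.sum(),'X',np.round(np.percentile(X[k],[2,50,98]),4),X[k].mean().round(4),'Y',np.round(np.percentile(Y[k],[2,50,98]),4),'z',z[k].max().round(4))
```

```text
finger n 118 X pct [-0.0103 -0.0077  0.0026  0.0112  0.012 ] Y [0.0444 0.0522 0.0574] zmin 0.15979200030295815
170 [265 272] [-0.0075  0.0107  0.202 ]
173 [265 274] [-0.0103  0.012   0.1908]
176 [266 274] [-0.0101  0.012   0.1803]
179 [266 274] [-0.0101  0.0112  0.1711]
182 [267 273] [-0.0076  0.0111  0.1623]
stud 43 X [-0.0063  0.005   0.0141] 0.0046 Y [-0.0046  0.0076  0.0143] z 0.0936
top 156 X [-0.023   0.0091  0.0309] 0.0061 Y [-0.0174  0.0106  0.0266] z 0.0777
front 221 X [-0.0218  0.0094  0.0318] 0.0086 Y [-0.0068  0.0224  0.0269] z 0.0658
```

Call:
move_arm(moves=[6.6, 0.35, 0.05, 1, 0, 0, 0, 6.6, 0, 0, 2.5, 0, 0, 0, 6.6, 0, 0, 2.5, 0, 0, 0, 6.6, 0, 0, 2.5, 0, 0, 0, 6.6, 0, 0, 1.2, 0, 0, 0, 6.6, 0, 0, 0, 0, 0, 0])

```text
clock: 2.3
tool_pos: [0.5122, 0.2569, 0.0445]
orientation: [179.9, 0.0, -38.1]
force: [1.1, -0.4, -0.2]
opening: 0.0661
gripper_force: 0.0
```

Call:
move_arm(moves=[3.6, 0, 0, 0, 0, 0, 0, 3.6, 0, 0, 0, 0, 0, 0, 3.6, 0, 0, 0, 0, 0, 0, 3.6, 0, 0, 0, 0, 0, 0, 3.6, 0, 0, 0, 0, 0, 0])

```text
clock: 2.8
tool_pos: [0.5137, 0.2582, 0.0469]
orientation: [-179.9, -0.0, -38.1]
force: [0.5, 2.2, 6.0]
opening: 0.0438
gripper_force: 30.0
```

Call:
move_arm(moves=[3.6, 0, 0, -1, 0, 0, 0, 3.6, 0, 0, -3, 0, 0, 0, 3.6, 0, 0, -3, 0, 0, 0, 3.6, 0, 0, -3, 0, 0, 0, 3.6, 0, 0, 0, 0, 0, 0, 3.6, 0, 0, 0, 0, 0, 0])

```text
clock: 3.4
tool_pos: [0.5123, 0.2572, 0.1461]
orientation: [-180.0, 0.0, -38.2]
force: [-1.2, -1.0, -2.7]
opening: 0.0434
gripper_force: 29.9
```

Run:
```python
from h import *
go(.521,.0345,.147,-38.1); go(.521,.0345,.147,25.3)
```

```text
turn [-0.     0.001 -0.001] shift(after turn, cm) [14.43 16.99 -0.09] shift(before) [14.45 16.97 -0.11]
turn [-1.000e-03  0.000e+00 -1.108e+00] shift(after turn, cm) [-8.73 20.51 -0.09] shift(before) [14.45 16.97 -0.11]
```

Lifted (−2.7 N, opening 43.4 mm). Traverse, then turn.

Call:
move_arm(moves=[3.6, 1.5, 1.8, 0, 0, 0, 0, 3.6, 3, 3.5, 0, 0, 0, 0, 3.6, 3, 3.5, 0, 0, 0, 0, 3.6, 3, 3.5, 0, 0, 0, 0, 3.6, 2.5, 3, 0, 0, 0, 0, 3.6, 1.45, 1.7, 0, 0, 0, 0])

```text
clock: 4.0
tool_pos: [0.5194, 0.0315, 0.144]
orientation: [179.8, 0.1, -38.3]
force: [-0.3, -0.2, -3.2]
opening: 0.0436
gripper_force: 29.9
```

Call:
move_arm(moves=[3.6, 0, 0, 0, 0, 0, -0.138, 3.6, 0, 0, 0, 0, 0, -0.138, 3.6, 0, 0, 0, 0, 0, -0.139, 3.6, 0, 0, 0, 0, 0, -0.139, 3.6, 0, 0, 0, 0, 0, -0.139, 3.6, 0, 0, 0, 0, 0, -0.139, 3.6, 0, 0, 0, 0, 0, -0.138, 3.6, 0, 0, 0, 0, 0, -0.138])

```text
clock: 4.8
tool_pos: [0.5199, 0.034, 0.1439]
orientation: [-180.0, 0.2, 25.6]
force: [-0.1, -0.1, -3.2]
opening: 0.0434
gripper_force: 29.9
```

Call:
move_arm(moves=[3.6, 0, 0, 0, 0, 0, 0, 3.6, 0, 0, 2, 0, 0, 0, 3.6, 0, 0, 2, 0, 0, 0, 3.6, 0, 0, 0, 0, 0, 0, 3.6, 0, 0, 0, 0, 0, 0])

```text
clock: 5.3
tool_pos: [0.521, 0.0342, 0.1053]
orientation: [180.0, 0.1, 25.2]
force: [0.7, -0.4, -2.5]
opening: 0.0437
gripper_force: 29.9
```

Run:
```python
from h import *
go(.521,.0345,.1,25.3)
a,d=snap('side'); b,e=snap('top'); np.savez('pics/2.npz',a=a,d=d,b=b,e=e)
c=np.hstack([cv2.resize(cv2.cvtColor(x,cv2.COLOR_RGB2BGR),(400,400),interpolation=cv2.INTER_CUBIC) for x in (b[190:290,265:365],a[190:290,260:360])])
cv2.imwrite('pics/c2.png',c)
```

```text
turn [ 0.     0.002 -0.002] shift(after turn, cm) [ 0.02 -0.03  0.53] shift(before) [ 0.02 -0.03  0.53]
```

View pics/c2.png

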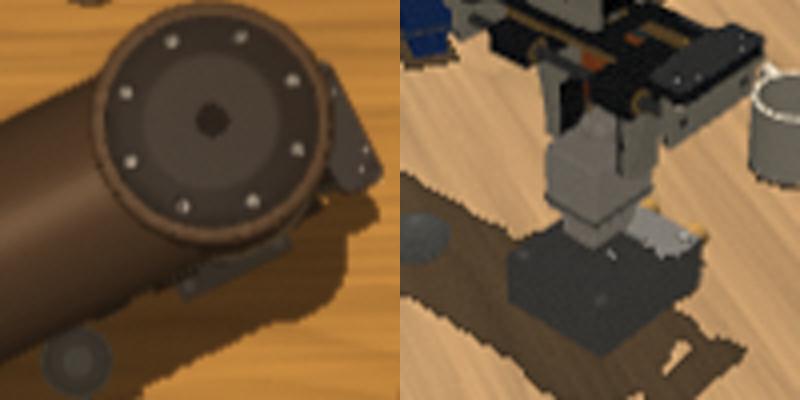

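```bash
cat > rel.py <<'E'
from h import *
def rel(f,zl,zh,ox,oy,yaw=25.3):
    Z=np.load(f); P=cloud('side',Z['d'])
    y=np.radians(yaw); bx=np.array([np.cos(y),np.sin(y),0]); by=np.array([-np.sin(y),np.cos(y),0])
    Q=P-[.521,.031,0]; X=Q@bx; Y=Q@by; z=P[...,2]
    k=(z>zl)&(z<zh)&(abs(X)<.06)&(abs(Y)<.053)
    # normals by local differences
    gx=np.gradient(P,axis=1); gy=np.gradient(P,axis=0); n=np.cross(cv2.blur(gx,(3,3)),cv2.blur(gy,(3,3))); n/=np.linalg.norm(n,axis=2,keepdims=True)
    fy=k&(abs(n@by)>.9); fx=k&(abs(n@bx)>.9)
    for nm,m,C,off in(('-y',fy,Y,oy),('-x',fx,X,ox)):
        if m.sum()>5: print(f,nm,m.sum(),'face',np.round(np.percentile(C[m],[20,50,80]),4),'centre',(np.median(C[m])+off).round(4))
    return X,Y,z,k
E
python3 - <<'E'
from rel import *
rel('pics/0.npz',.008,.033,.05,.0425)
X,Y,z,k=rel('pics/2.npz',.086,.125,.028,.022)
rel('pics/2.npz',.062,.077,.02,.014)
E
```

```text
pics/2.npz -y 19 face [-0.0205 -0.0199 -0.0183] centre 0.0021
pics/2.npz -y 7 face [-0.0118 -0.0115 -0.0101] centre 0.0025
```

```bash
sed -i 's/>.9)/>.75)/g; s/(3,3)/(5,5)/g' rel.py
python3 - <<'E'
from rel import *
rel('pics/0.npz',.008,.033,.05,.0425)
rel('pics/2.npz',.084,.13,.028,.022)
rel('pics/2.npz',.062,.078,.02,.014)
for f,b in(('pics/0.npz',(.01,.032)),('pics/2.npz',(.01,.032)),('pics/2.npz',(.086,.125))):
    X,Y,z,k=rel(f,*b,0,0); print(f,b,k.sum(),'X',np.round(np.percentile(X[k],[1,3,50,97,99]),4),'Y',np.round(np.percentile(Y[k],[1,3,50,97,99]),4))
E
```

```text
pics/2.npz -y 7 face [-0.0211 -0.02   -0.0197] centre 0.002
pics/0.npz (0.01, 0.032) 386 X [-0.0491 -0.0486 -0.0162  0.0446  0.0516] Y [-0.0425 -0.042  -0.0186  0.0363  0.0406]
pics/2.npz -y 7 face [-0.0401 -0.0397 -0.039 ] centre -0.0397
pics/2.npz (0.01, 0.032) 383 X [-0.049  -0.0486 -0.0215  0.0465  0.0516] Y [-0.0423 -0.0419 -0.0229  0.0366  0.0417]
pics/2.npz -y 7 face [-0.0211 -0.02   -0.0197] centre -0.02
pics/2.npz (0.086, 0.125) 277 X [-0.0317 -0.0312 -0.0275  0.0199  0.0219] Y [-0.0321 -0.0216 -0.0173  0.0192  0.0206]
```

Run:
```python
from rel import *
for nm,f,b,hx,hy in(('base','pics/0.npz',(.01,.032),.05,.0425),('base2','pics/2.npz',(.01,.032),.05,.0425),('block','pics/2.npz',(.086,.105),.028,.022),('foot','pics/2.npz',(.062,.078),.02,.014)):
    X,Y,z,k=rel(f,*b,0,0)
    # -y face: pixels nearer to the y-face than to the x-face
    m=k&(X>-.6*hx)&(X<.8*hx)&(abs(Y+hy)<.008); n=k&(Y>-.6*hy)&(Y<.8*hy)&(abs(X+hx)<.008)
    print(nm,'y',m.sum(),np.round([np.median(Y[m])+hy,np.mean(Y[m])+hy,Y[m].std()],4),'x',n.sum(),np.round([np.median(X[n])+hx,np.mean(X[n])+hx,X[n].std()],4))
```

```text
base y 106 [0.0019 0.0021 0.0012] x 102 [0.0031 0.0031 0.0011]
pics/2.npz -y 7 face [-0.0401 -0.0397 -0.039 ] centre -0.0397
base2 y 109 [0.0023 0.0022 0.0012] x 105 [0.003 0.003 0.001]
pics/2.npz -y 6 face [-0.0212 -0.0204 -0.0199] centre -0.0204
block y 61 [0.002  0.0021 0.0012] x 51 [-0.0015 -0.0014  0.0013]
foot y 23 [0.003  0.0029 0.0011] x 17 [-0.0018 -0.0016  0.0009]
```

Side view: the foot hangs over the socket (crop (598,235)). It sits about 4.5 mm short along the base's x when measured against the base's own faces. I'll correct that and lower it in small steps, watching the force.

Call:
move_arm(moves=[3.6, 0.44, -0.03, 0.5, 0, 0, 0, 3.6, 0, 0, 0.8, 0, 0, 0, 3.6, 0, 0, 0.4, 0, 0, 0, 3.6, 0, 0, 0.3, 0, 0, 0, 3.6, 0, 0, 0.2, 0, 0, 0, 3.6, 0, 0, 0, 0, 0, 0])

```text
clock: 6.0
tool_pos: [0.5251, 0.0365, 0.0834]
orientation: [-180.0, 0.0, 25.3]
force: [-0.0, -0.5, -3.4]
opening: 0.0435
gripper_force: 29.9
```

Call:
move_arm(moves=[3.6, 0, 0, 0.2, 0, 0, 0, 3.6, 0, 0, 0.2, 0, 0, 0, 3.6, 0, 0, 0, 0, 0, 0])

```text
clock: 6.3
tool_pos: [0.5252, 0.0366, 0.0796]
orientation: [-180.0, 0.0, 25.3]
force: [0.5, 0.3, -2.5]
opening: 0.0436
gripper_force: 29.9
```

Call:
move_arm(moves=[3.6, 0, 0, 0.3, 0, 0, 0, 3.6, 0, 0, 0.3, 0, 0, 0, 3.6, 0, 0, 0.2, 0, 0, 0, 3.6, 0, 0, 0, 0, 0, 0])

```text
clock: 6.7
tool_pos: [0.5251, 0.0365, 0.0713]
orientation: [-180.0, 0.0, 25.3]
force: [-0.1, -0.4, -3.5]
opening: 0.0436
gripper_force: 29.9
```

Call:
move_arm(moves=[3.6, 0, 0, 0.2, 0, 0, 0, 3.6, 0, 0, 0.2, 0, 0, 0, 3.6, 0, 0, 0.1, 0, 0, 0, 3.6, 0, 0, 0, 0, 0, 0])

```text
clock: 7.1
tool_pos: [0.5252, 0.0366, 0.0666]
orientation: [-180.0, 0.0, 25.3]
force: [-0.3, 0.2, -3.5]
opening: 0.0435
gripper_force: 29.9
```

Call:
move_arm(moves=[3.6, 0, 0, 0.1, 0, 0, 0, 3.6, 0, 0, 0.1, 0, 0, 0, 3.6, 0, 0, 0, 0, 0, 0])

```text
clock: 7.4
tool_pos: [0.5255, 0.0367, 0.0652]
orientation: [180.0, -0.0, 25.3]
force: [-2.2, 0.6, 1.9]
opening: 0.0437
gripper_force: 29.9
```

Call:
move_arm(moves=[3.6, 0, 0, 0.1, 0, 0, 0, 3.6, 0, 0, 0.05, 0, 0, 0, 3.6, 0, 0, 0, 0, 0, 0])

```text
clock: 7.7
tool_pos: [0.5256, 0.0368, 0.065]
orientation: [180.0, -0.1, 25.4]
force: [-7.7, 1.6, 16.6]
opening: 0.0435
gripper_force: 30.0
```

Call:
move_arm(moves=[3.6, 0, 0, -0.1, 0, 0, 0, 6.4, 0, 0, 0, 0, 0, 0, 6.4, 0, 0, 0, 0, 0, 0, 6.4, 0, 0, 0, 0, 0, 0, 6.4, 0, 0, -1.5, 0, 0, 0, 6.4, 0, 0, -4, 0, 0, 0, 6.4, 0, 0, -4, 0, 0, 0, 6.4, 0, 0, -4, 0, 0, 0])

```text
clock: 8.5
tool_pos: [0.5252, 0.0365, 0.2006]
orientation: [180.0, 0.0, 25.3]
force: [1.9, 0.2, -1.0]
opening: 0.0639
gripper_force: 0.0
```

Run:
```python
from h import *
go(.499,-.2985,.18,0); go(.499,-.2985,.18,25.3)
a,d=snap('side'); np.savez('pics/3.npz',a=a,d=d)
from rel import *
for nm,b,hx,hy in(('base',(.01,.032),.05,.0425),('block',(.048,.08),.028,.022)):
    X,Y,z,k=rel('pics/3.npz',*b,0,0)
    m=k&(X>-.6*hx)&(X<.8*hx)&(abs(Y+hy)<.008); n=k&(Y>-.6*hy)&(Y<.8*hy)&(abs(X+hx)<.008)
    print(nm,'y',m.sum(),np.round([np.median(Y[m])+hy],4),'x',n.sum(),np.round([np.median(X[n])+hx],4))
    q=(abs(X)<.03)&(abs(Y)<.025)&(z>.05)&(z<.125); 
print('z pct',np.round(np.percentile(z[q],[50,70,80,85,90,95,98]),4))
s=q&(z>.098); print('stud',s.sum(),'X',np.round(np.percentile(X[s],[2,50,98]),4),'Y',np.round(np.percentile(Y[s],[2,50,98]),4))
c=cv2.resize(cv2.cvtColor(a[190:290,260:360],cv2.COLOR_RGB2BGR),(400,400)); cv2.imwrite('pics/c3.png',c)
```

```text
turn [0.    0.    0.442] shift(after turn, cm) [-2.62 33.5   2.06] shift(before) [-16.7   29.15   2.08]
turn [0.    0.    0.001] shift(after turn, cm) [-16.68  29.16   2.06] shift(before) [-16.7   29.15   2.08]
base y 111 [0.0023] x 99 [0.0031]
block y 102 [0.0029] x 83 [0.0037]
z pct [0.0846 0.09   0.091  0.0922 0.1019 0.1072 0.11  ]
stud 62 X [-0.0082 -0.0011  0.0123] Y [-0.0085 -0.0014  0.0102]
```

View pics/c3.png

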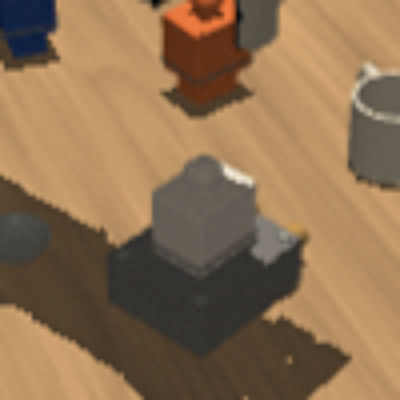

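The cartridge is seated, with its shoulder on the base and its top at about 90 mm. Next the cap, with the tool yaw near −24° so that its sides stay visible to the side camera.

Call:
move_arm(moves=[6.4, 0, 0, 0, 0, 0, 0.143, 6.4, 0, 0, 0, 0, 0, 0.143, 6.4, 0, 0, 0, 0, 0, 0.143, 6.4, 0, 0, 0, 0, 0, 0.144, 6.4, 0, 0, 0, 0, 0, 0.144, 6.4, 0, 0, 0, 0, 0, 0.143])

```text
clock: 9.15
tool_pos: [0.5254, 0.0366, 0.1989]
orientation: [180.0, 0.0, -24.3]
force: [-0.7, -0.6, 0.9]
opening: 0.0642
gripper_force: 0.0
```

Run:
```python
from h import *
go(.5005,-.298,.10,-24)
```

```text
turn [ 0.     0.    -0.005] shift(after turn, cm) [11.34 31.58  9.89] shift(before) [11.49 31.52  9.89]
```

Call:
move_arm(moves=[6.4, 1.4, 4, 0, 0, 0, 0, 6.4, 1.7, 4.6, 0, 0, 0, 0, 6.4, 1.7, 4.6, 0, 0, 0, 0, 6.4, 1.7, 4.6, 0, 0, 0, 0, 6.4, 1.7, 4.6, 0, 0, 0, 0, 6.4, 1.7, 4.6, 0, 0, 0, 0, 6.4, 1.5, 4.5, 0, 0, 0, 0, 6.4, 0, 0, 4, 0, 0, 0])

```text
clock: 9.95
tool_pos: [0.5042, -0.3038, 0.163]
orientation: [180.0, -0.5, -24.2]
force: [-0.0, 1.4, -0.9]
opening: 0.064
gripper_force: 0.0
```

Call:
move_arm(moves=[6.4, 0, 0, 4, 0, 0, 0, 6.4, 0, 0, 0, 0, 0, 0, 6.4, 0, 0, 0, 0, 0, 0])

```text
clock: 10.25
tool_pos: [0.5016, -0.2978, 0.1194]
orientation: [179.9, 0.1, -23.9]
force: [0.4, 0.7, 1.4]
opening: 0.0636
gripper_force: 0.0
```

Run:
```python
from h import *
go(.5005,-.298,.016,-24.2)
a,d=snap('side'); np.savez('pics/4.npz',a=a,d=d); P=cloud('side',d)
o=ctrl.get_obs(); y=np.radians(o['orientation'][2]); tx=np.array([np.cos(y),np.sin(y),0]); ty=np.array([np.sin(y),-np.cos(y),0]); t=o['tool_pos']
Q=P-t; X=Q@tx; Y=Q@ty; z=P[...,2]
m=(abs(X)<.03)&(abs(Y)<.03)&(z>.008)&(z<.036)
print('cap',m.sum(),'X',np.round(np.percentile(X[m],[2,50,98]),4),'Y',np.round(np.percentile(Y[m],[2,50,98]),4)); k=m&(z>.026); print(' top',k.sum(),X[k].mean(),Y[k].mean(),np.median(z[k]))
f=(abs(X)<.03)&(Y>.03)&(Y<.065)&(z>t[2]-.01)&(z<t[2]+.03)
print('finger',f.sum(),np.round(np.percentile(X[f],[3,50,97]),4),np.round(np.percentile(Y[f],[3,50,97]),4),z[f].min() if f.any() else 0)
c=cv2.resize(cv2.cvtColor(a[270:390,300:420],cv2.COLOR_RGB2BGR),(480,480)); cv2.imwrite('pics/c4.png',c)
```

```text
turn [0.001 0.001 0.005] shift(after turn, cm) [-0.1   0.07 10.34] shift(before) [-0.08  0.06 10.34]
cap 278 X [-0.018  -0.0021  0.0149] Y [-0.0111  0.0107  0.0219]
 top 185 -0.0010124444571743135 0.005134513130818627 0.030236851828419287
finger 53 [-0.0116 -0.0016  0.01  ] [0.0477 0.049  0.0508] 0.13753286372220208
```

View pics/c4.png

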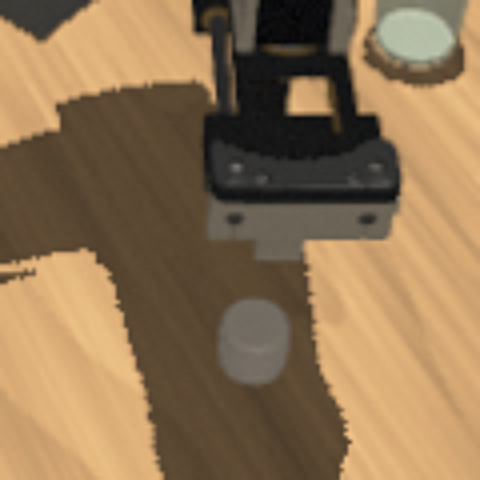

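The crop shows the cap at (253,340), just below the open jaws. It's 0.8 mm off along tool x and 4 mm off along tool y.

Call:
move_arm(moves=[6.4, -0.1, 0.4, 1, 0, 0, 0, 6.4, 0, 0, 3, 0, 0, 0, 6.4, 0, 0, 3, 0, 0, 0, 6.4, 0, 0, 2, 0, 0, 0, 6.4, 0, 0, 1, 0, 0, 0, 6.4, 0, 0, 0, 0, 0, 0])

```text
clock: 10.9
tool_pos: [0.499, -0.3006, 0.0189]
orientation: [180.0, 0.0, -23.9]
force: [-0.3, 0.7, 0.5]
opening: 0.064
gripper_force: 0.0
```

Call:
move_arm(moves=[6.4, 0, 0, 0.3, 0, 0, 0, 3.0, 0, 0, 0, 0, 0, 0, 3.0, 0, 0, 0, 0, 0, 0, 3.0, 0, 0, 0, 0, 0, 0, 3.0, 0, 0, 0, 0, 0, 0, 3.0, 0, 0, 0, 0, 0, 0])

```text
clock: 11.5
tool_pos: [0.4993, -0.3008, 0.0165]
orientation: [-180.0, -0.0, -23.9]
force: [-1.1, 1.4, 2.0]
opening: 0.0321
gripper_force: 1.0
```

Call:
move_arm(moves=[2.0, 0, 0, 0, 0, 0, 0, 2.0, 0, 0, 0, 0, 0, 0, 2.0, 0, 0, 0, 0, 0, 0])

```text
clock: 11.8
tool_pos: [0.4995, -0.3009, 0.0165]
orientation: [180.0, -0.0, -23.9]
force: [-0.5, 0.3, 4.1]
opening: 0.0203
gripper_force: 1.7
```

Run:
```python
from h import *
o=ctrl.get_obs(); print(o['tool_pos'],o['opening'],o['gripper_force'],o['force'])
a,d=snap('side'); b,e=snap('top'); np.savez('pics/5.npz',a=a,d=d,b=b,e=e)
c=np.hstack([cv2.resize(cv2.cvtColor(x,cv2.COLOR_RGB2BGR),(400,400),interpolation=cv2.INTER_CUBIC) for x in (b[200:300,385:485],a[290:390,310:410])])
cv2.imwrite('pics/c5.png',c)
```

```text
[ 0.49945733 -0.30090428  0.01651996] 0.020302785247496895 1.6749446200265083 [-0.49779274  0.29887745  4.09995722]
```

View pics/c5.png

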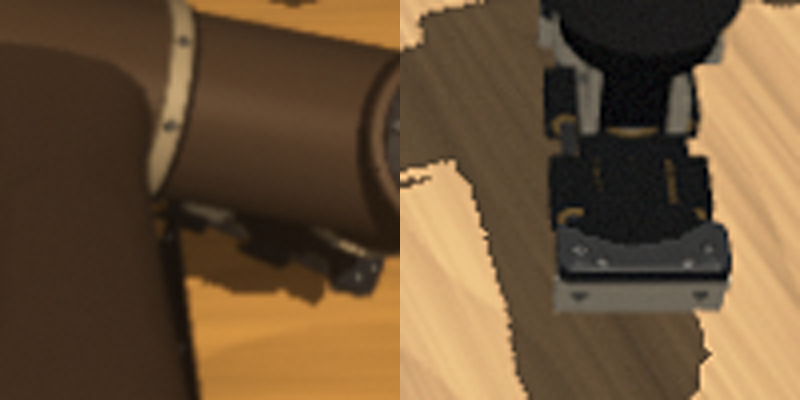

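Call:
move_arm(moves=[6.4, 0, 0, -0.2, 0, 0, 0, 6.4, 0, 0, 0, 0, 0, 0, 6.4, 0, 0, 0, 0, 0, 0, 6.4, 0, 0, 0, 0, 0, 0, 6.4, 0, 0, -3, 0, 0, 0, 6.4, 0, 0, -4, 0, 0, 0, 6.4, 0, 0, -3, 0, 0, 0, 6.4, 0, 0, 0, 0, 0, 0])

```text
clock: 12.7
tool_pos: [0.5018, -0.3018, 0.123]
orientation: [-180.0, -0.4, -23.9]
force: [0.1, 0.1, 0.2]
opening: 0.0635
gripper_force: 0.0
```

```bash
cat > cap.py <<'E'
from h import *
def capm(f):
    a,d=snap('side'); np.savez('pics/'+f+'.npz',a=a,d=d); P=cloud('side',d)
    o=ctrl.get_obs(); y=np.radians(o['orientation'][2]); tx=np.array([np.cos(y),np.sin(y),0]); ty=np.array([np.sin(y),-np.cos(y),0]); t=o['tool_pos']
    print('tcp',t.round(4),o['opening'])
    Q=P-t; X=Q@tx; Y=Q@ty; z=P[...,2]
    m=(abs(X)<.05)&(abs(Y)<.05)&(z>.008)&(z<.036)
    if m.sum()<20: print('no cap',m.sum()); return a,d,X,Y,z
    print('cap',m.sum(),'X',np.round(np.percentile(X[m],[2,50,98]),4),'Y',np.round(np.percentile(Y[m],[2,50,98]),4)); k=m&(z>.026); print(' top',k.sum(),X[k].mean(),Y[k].mean(),np.round(np.percentile(z[m],[5,50,95,99]),4))
    f=(abs(X)<.03)&(Y>.02)&(Y<.065)&(z>t[2]-.02)&(z<t[2]+.03)
    print('finger',f.sum(),np.round(np.percentile(X[f],[3,50,97]),4),np.round(np.percentile(Y[f],[3,50,97]),4),z[f].min() if f.any() else 0)
    return a,d,X,Y,z
E
python3 - <<'E'
from cap import *
a,d,X,Y,z=capm('6')
c=cv2.resize(cv2.cvtColor(a[270:390,300:420],cv2.COLOR_RGB2BGR),(480,480)); cv2.imwrite('pics/c6.png',c)
E
```

```text
tcp [ 0.5005 -0.3011  0.1206] 0.06366569031577261
cap 282 X [-0.017  -0.001   0.0154] Y [-0.0149  0.0075  0.0188]
 top 185 -0.00024074914451156201 0.0017424296391786373 [0.0111 0.0291 0.0321 0.033 ]
finger 43 [-0.0092  0.0003  0.0107] [0.0464 0.0486 0.0502] 0.13960327865135447
```

The cap still stands untouched: the jaws closed just above it. The depth image puts the fingertips about 17 mm behind the stated TCP rather than 8 mm ahead of it. So I'll go about 20 mm lower, watching for counter contact.

Call:
move_arm(moves=[6.4, 0, 0.1, 2, 0, 0, 0, 6.4, 0, 0, 3.5, 0, 0, 0, 6.4, 0, 0, 3.5, 0, 0, 0, 6.4, 0, 0, 1.5, 0, 0, 0, 6.4, 0, 0, 0.6, 0, 0, 0, 6.4, 0, 0, 0, 0, 0, 0])

```text
clock: 13.35
tool_pos: [0.4978, -0.3014, 0.0059]
orientation: [180.0, 0.2, -23.9]
force: [1.0, -0.7, 0.0]
opening: 0.0639
gripper_force: 0.0
```

Call:
move_arm(moves=[6.4, 0, 0, 0.4, 0, 0, 0, 6.4, 0, 0, 0.4, 0, 0, 0, 6.4, 0, 0, 0, 0, 0, 0])

```text
clock: 13.65
tool_pos: [0.4989, -0.3017, -0.0006]
orientation: [-180.0, -0.0, -23.9]
force: [-1.1, 0.0, 1.0]
opening: 0.0644
gripper_force: 0.0
```

Call:
move_arm(moves=[6.4, 0, 0, 0.3, 0, 0, 0, 3.0, 0, 0, 0, 0, 0, 0, 3.0, 0, 0, 0, 0, 0, 0, 3.0, 0, 0, 0, 0, 0, 0, 3.0, 0, 0, 0, 0, 0, 0, 3.0, 0, 0, 0, 0, 0, 0])

```text
clock: 14.25
tool_pos: [0.4988, -0.3017, -0.0037]
orientation: [-180.0, -0.0, -23.9]
force: [0.2, -0.4, 1.7]
opening: 0.0351
gripper_force: 30.0
```

Call:
move_arm(moves=[3.0, 0, 0, -1, 0, 0, 0, 3.0, 0, 0, -3.5, 0, 0, 0, 3.0, 0, 0, -4, 0, 0, 0, 3.0, 0, 0, -4, 0, 0, 0, 3.0, 0, 0, -4, 0, 0, 0, 3.0, 0, 0, -2, 0, 0, 0, 3.0, 0, 0, 0, 0, 0, 0])

```text
clock: 14.95
tool_pos: [0.5006, -0.3024, 0.1861]
orientation: [-180.0, -0.4, -23.9]
force: [1.0, 0.8, -0.8]
opening: 0.0351
gripper_force: 30.0
```

Run:
```python
from h import *
go(.522,.0355,.15,-24)
```

```text
turn [-0.001 -0.007  0.002] shift(after turn, cm) [-11.79 -31.74   3.61] shift(before) [-11.76 -31.76   3.54]
```

Call:
move_arm(moves=[3.0, -1.2, -3.0, 0, 0, 0, 0, 3.0, -1.7, -4.6, 0, 0, 0, 0, 3.0, -1.7, -4.6, 0, 0, 0, 0, 3.0, -1.7, -4.6, 0, 0, 0, 0, 3.0, -1.7, -4.6, 0, 0, 0, 0, 3.0, -1.7, -4.6, 0, 0, 0, 0, 3.0, -1.3, -3.8, 0, 0, 0, 0, 3.0, -0.75, -1.9, 0, 0, 0, 0])

```text
clock: 15.75
tool_pos: [0.5197, 0.0385, 0.1812]
orientation: [-180.0, 0.0, -23.8]
force: [-0.0, 0.0, -1.0]
opening: 0.035
gripper_force: 30.0
```

Call:
move_arm(moves=[3.0, 0, 0, 1.5, 0, 0, 0, 3.0, 0, 0, 1.5, 0, 0, 0, 3.0, 0, 0, 0, 0, 0, 0, 3.0, 0, 0, 0, 0, 0, 0])

```text
clock: 16.15
tool_pos: [0.5197, 0.0355, 0.1513]
orientation: [179.9, 0.0, -23.9]
force: [-0.6, -0.1, 0.2]
opening: 0.0353
gripper_force: 30.0
```

Run:
```python
from h import *
go(.522,.0355,.12,-24)
a,d=snap('side'); np.savez('pics/7.npz',a=a,d=d); P=cloud('side',d)
o=ctrl.get_obs(); y=np.radians(o['orientation'][2]); tx=np.array([np.cos(y),np.sin(y),0]); ty=np.array([np.sin(y),-np.cos(y),0]); t=o['tool_pos']
Q=P-t; X=Q@tx; Y=Q@ty; z=P[...,2]
mz=t[2]+.0037
k=(abs(X)<.03)&(abs(Y)<.03)&(z>mz-.002)&(z<mz+.012)
print('mouth z',mz,'cap low part',k.sum(),'X',np.round(np.percentile(X[k],[2,50,98]),4),'Y',np.round(np.percentile(Y[k],[1,50,98]),4),'zmin',z[k].min())
s=(abs(X)<.03)&(abs(Y)<.03)&(z>.096)&(z<.112)
print('stud',s.sum(),'X',np.round(np.percentile(X[s],[2,50,98]),4),'Y',np.round(np.percentile(Y[s],[2,50,98]),4))
c=cv2.resize(cv2.cvtColor(a[170:270,260:360],cv2.COLOR_RGB2BGR),(480,480)); cv2.imwrite('pics/c7.png',c)
```

```text
turn [0.001 0.001 0.001] shift(after turn, cm) [ 0.21 -0.09  3.13] shift(before) [ 0.21 -0.1   3.13]
mouth z 0.15548405437654686 cap low part 29 X [-0.0152  0.012   0.0193] Y [0.0041 0.0154 0.0214] zmin 0.15454970467710172
stud 63 X [-0.0088  0.004   0.0142] Y [-0.0062  0.0051  0.0121]
```

View pics/c7.png

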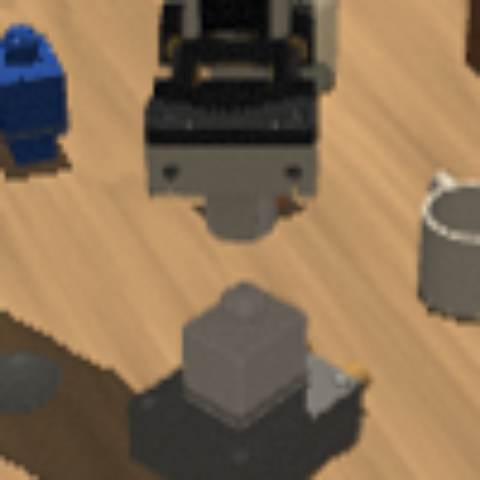

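The cap bottom (crop (240,215)) hangs over the stud (243,300). The measured offset is about +1.2 mm along x and −1 mm along y, within the taper's capture range.

Call:
move_arm(moves=[3.0, 0.12, -0.1, 1.5, 0, 0, 0, 3.0, 0, 0, 1.5, 0, 0, 0, 3.0, 0, 0, 1.0, 0, 0, 0, 3.0, 0, 0, 0, 0, 0, 0, 3.0, 0, 0, 0.3, 0, 0, 0, 3.0, 0, 0, 0.3, 0, 0, 0, 3.0, 0, 0, 0, 0, 0, 0])

```text
clock: 16.9
tool_pos: [0.5215, 0.0362, 0.1054]
orientation: [-180.0, -0.0, -23.9]
force: [0.1, 0.8, 0.8]
opening: 0.0355
gripper_force: 30.0
```

Call:
move_arm(moves=[3.0, 0, 0, 0.2, 0, 0, 0, 3.0, 0, 0, 0.2, 0, 0, 0, 3.0, 0, 0, 0, 0, 0, 0])

```text
clock: 17.2
tool_pos: [0.5225, 0.0368, 0.1018]
orientation: [-179.9, -0.1, -23.9]
force: [-0.2, 2.0, 2.9]
opening: 0.0349
gripper_force: 30.0
```

Call:
move_arm(moves=[3.0, 0, 0, 0.2, 0, 0, 0, 3.0, 0, 0, 0.2, 0, 0, 0, 3.0, 0, 0, 0, 0, 0, 0])

```text
clock: 17.5
tool_pos: [0.5223, 0.0367, 0.0977]
orientation: [-179.9, -0.1, -23.9]
force: [1.7, 2.1, 1.9]
opening: 0.035
gripper_force: 30.0
```

Call:
move_arm(moves=[3.0, 0, 0, 0.2, 0, 0, 0, 3.0, 0, 0, 0.2, 0, 0, 0, 3.0, 0, 0, 0, 0, 0, 0])

```text
clock: 17.8
tool_pos: [0.52, 0.0355, 0.092]
orientation: [179.9, 0.1, -24.0]
force: [-0.4, -0.8, -3.4]
opening: 0.035
gripper_force: 30.0
```

Call:
move_arm(moves=[3.0, 0, 0, 0.2, 0, 0, 0, 3.0, 0, 0, 0.15, 0, 0, 0, 3.0, 0, 0, 0, 0, 0, 0])

```text
clock: 18.1
tool_pos: [0.5211, 0.0359, 0.0893]
orientation: [180.0, 0.0, -23.9]
force: [0.3, -0.2, -0.6]
opening: 0.0349
gripper_force: 30.0
```

Call:
move_arm(moves=[3.0, 0, 0, 0.1, 0, 0, 0, 3.0, 0, 0, 0.05, 0, 0, 0, 3.0, 0, 0, 0, 0, 0, 0])

```text
clock: 18.4
tool_pos: [0.5215, 0.0361, 0.0883]
orientation: [180.0, -0.0, -23.9]
force: [-0.6, -0.3, -0.8]
opening: 0.0351
gripper_force: 30.0
```

Call:
move_arm(moves=[3.0, 0, 0, 0.05, 0, 0, 0, 3.0, 0, 0, 0.05, 0, 0, 0, 3.0, 0, 0, 0, 0, 0, 0])

```text
clock: 18.7
tool_pos: [0.5216, 0.0362, 0.0874]
orientation: [-180.0, -0.0, -23.9]
force: [0.5, 0.3, 1.0]
opening: 0.035
gripper_force: 30.0
```

Call:
move_arm(moves=[3.0, 0, 0, 0.05, 0, 0, 0, 3.0, 0, 0, 0.05, 0, 0, 0, 3.0, 0, 0, 0, 0, 0, 0])

```text
clock: 19.0
tool_pos: [0.5217, 0.0361, 0.0872]
orientation: [-180.0, -0.0, -23.9]
force: [-4.2, 0.2, 9.0]
opening: 0.0348
gripper_force: 30.0
```

Call:
move_arm(moves=[3.0, 0, 0, 0.03, 0, 0, 0, 3.0, 0, 0, 0, 0, 0, 0, 3.0, 0, 0, 0, 0, 0, 0])

```text
clock: 19.3
tool_pos: [0.5218, 0.0361, 0.0873]
orientation: [-180.0, -0.1, -23.9]
force: [-4.5, 0.3, 12.0]
opening: 0.0351
gripper_force: 30.0
```

Call:
move_arm(moves=[3.0, 0, 0, 0, 0, 0, 0, 3.0, 0, 0, 0, 0, 0, 0, 3.0, 0, 0, 0, 0, 0, 0, 3.0, 0, 0, 0, 0, 0, 0, 3.0, 0, 0, 0, 0, 0, 0])

```text
clock: 19.8
tool_pos: [0.5218, 0.0362, 0.0873]
orientation: [-180.0, -0.1, -23.9]
force: [-5.1, 0.8, 12.5]
opening: 0.0345
gripper_force: 30.0
```

Run:
```python
from h import *
a,d=snap('side'); P=cloud('side',d); z=P[...,2]
print(ctrl.get_obs()['force'])
c=cv2.resize(cv2.cvtColor(a[180:280,260:360],cv2.COLOR_RGB2BGR),(480,480)); cv2.imwrite('pics/c8.png',c)
```

```text
[-5.53770966  0.61089819 11.77818745]
```

View pics/c8.png

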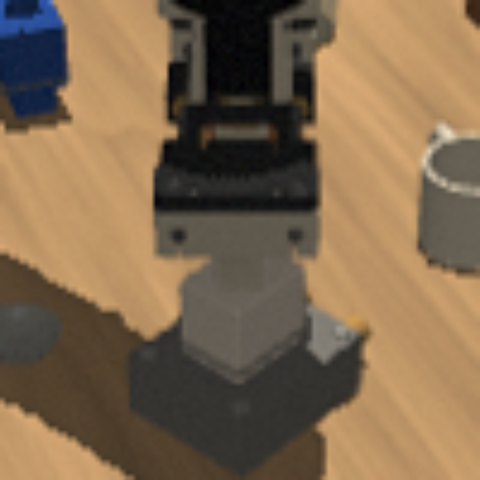

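The cap (crop (240,270)) sits straight on the block and the cartridge is still home on the base. The push is steady at about 12 N.

```bash
python3 -c "
from plant import ctrl
print(ctrl.close_job())"
```

```text
the job is handed in; nothing more can be done
None
```

The cartridge is plugged home in the socket, the cap is snapped onto its stud with the arm still pressing down at about 12 N, and the job was handed in at about 20 s of robot time; no verdict came back.

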